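# Load a reagent pack into the tilted reagent bay

## Robot

A 7-joint arm with a two-finger parallel gripper is mounted at the origin on the work surface. World frame = base frame: x ahead of the robot, y to its left, z up, the work surface at z = 0. Lengths are in m, angles in rad, forces in N, time in s.
With the tool pointing down it reaches from about 0.35 to 0.775 m from the base axis. Payload 3.1 kg.
Tool frame: the origin (TCP) lies on the mounting face of the last link; the fingertips stand 173 mm ahead of it and the grasp point (between the pads) lies 155 mm ahead of it (env.tip_extent is the distance from the TCP to the fingertips, in m); z points along the fingers, y is the line along which they close (so a half turn about z gives the same grasp; the last joint's range is limited). The gripper opens to 85 mm and grips with 20 to 120 N. Pads are 22 mm wide; open, the fingers measure 114 mm over their backs; the gripper's body (76 mm by 85 mm) begins 54 mm behind the grasp point. The pads swing forward as they close: fully open they stand 13 mm farther back than shut.
Start: joints at [1.076, 0.311, 0.014, 1.512, -0.004, 1.319, -0.027], TCP at [0.241, -0.495, 0.405] pointing down, gripper open.
Joint ranges: [-2.7, 2.7], [-0.3, 1.91], [-1.27, 1.3], [0.12, 2.57], [-1.44, 4.58], [0.2, 2.03], [-3.05, 3.05]. Speed limits (rad/s): [2.79, 2.79, 3.14, 3.14, 3.14, 3.14, 3.14].

## Interface

Orientations are given as a unit quaternion [x, y, z, w].
In Python, from rig import monitor, optics, finish_job, env gives the robot as it stands. The module is installed in compiled form; this text tells all that it offers.
- The arm moves only by the tool step_arm, never from a script. Its argument "deltas" is one flat list of numbers, 7 for each row, row after row: the shift along the tool's x, y, z in mm, then the turn, a rotation vector about the tool's x, y, z in units of 5 degrees (1.0 is 5 degrees), then the opening in per cent of the stroke, from 0 (shut) to 100 (fully open). In form: [tx, ty, tz, wx, wy, wz, grip, tx, ty, tz, wx, wy, wz, grip, ...]. A call has 1 to 20 rows; each row is the pose to reach, as a shift and turn from the pose commanded when the call began, along the tool's axes at that moment; what a row does not reach only later rows make up. A row lasts 1/12 s, in which the tool goes at most 41.7 mm and 7.16 degrees, less where a joint would pass 70% of its speed; a pose out of reach is approached as far as the arm can. A call with a gripper value outside its range is refused whole. The fingers move at their own pace and stop on an object; "grip_force" is the grip in N (left out, the last holds). Time passes only in rows, so rows that repeat a pose let the fingers close. It gives the time, the measured TCP pose, the force, the opening and the grip force at its end, in the units of the state.
- monitor.get_state(): the state, without advancing time (a new reading comes with each control period).
- optics.get_image(name): name is "scene" or "top" or "wrist"; returns a dict with "img" (400x640x3 uint8, red, green, blue), "fovy" (degrees; the focal length in pixels is half the picture's height over the tangent of half this angle, whatever the lens; pixels are square), "cx", "cy" (the principal point, pixels), "view" (4x4, takes a point from world to camera coordinates). Camera axes: x right, y up, looking along -z (the intrinsics and any distortion apply to the point x, -y, -z); pixel columns grow to the right and rows downward; lengths in m; the calibration is good to about 2 mm. The wrist camera is an equidistant fisheye: a pixel r from the principal point sees the ray r / f radians off the axis. A picture is of the moment at which its call begins. There is no depth.
- finish_job(): hands the job in; it is judged then, once.
The state is a dict: "clock": time; "joint_pos": joint angles; "joint_vel": joint speeds; "joint_torque": joint torques, N m; "eef_pos": TCP position; "ee_rot": TCP orientation; "contact_force": force on the tool from outside, world axes, zero at the start; "torque": the same for the moment, N m; "opening": finger opening in m; "grip_force": force on a finger pad.
Only numpy, scipy, OpenCV 4.12 (cv2) and the standard library are available. Lean on these libraries where they do the work, as an engineer would, in place of code of your own. Each camera call takes 0.05 s, during which the arm holds its last target. There are 200 camera calls.

## Task

Find the reagent pack with the single small port near one corner of its top, lift it straight up off its two pins keeping it level, set it down flat on the bench and let go. Then take it by its two ends, lay it (do not drop it) on the floor of the tilted bay, lengthwise up the slope with its port towards the low corner, and let go so that it slides fully home against the end stop and the low side wall. Leave the other two packs seated on their pins.

Things in the scene. Friction and masses are not known exactly. Their poses are not given: they have to be found in the camera images.
- pack: the pack to load: closed rigid white plastic block, 68 mm long (own x), 54 mm wide (own y), 34 mm tall, 0.1 to 0.2 kg. Origin: centre of its underside, z up. Two round pin holes (9 mm wide, 18 mm deep) in the underside on its long axis at x = +20 and -20 mm. Known from its neighbours only by the one small port on its top, near the corner at -x, -y
- pack_port (a point): centre of the pack's port: a low grey collar 17 mm across, 3 mm high, with a dark rubber septum. At x = -22, y = -15, z = 34 mm of the pack
- pack_b: neighbour pack, same block and colour, but with two 17 mm ports, one at each end of its long centre line (x = +22 and -22 mm). Same origin and axes. To be left on its pins
- pack_c: neighbour pack, same block and colour, but with one large 36 mm port in the middle of its top. Same origin and axes. To be left on its pins
- rail: the carrier, fixed: aluminium base 76 mm (own x) by 256 mm (own y), 12 mm thick, an upright plate at each end (44 mm high). Origin: centre of its underside. The three packs stand end to end along y at y = -78, 0, +78 mm in any order, undersides at z = 12 mm, long axes along y. Only 10 mm between their ends (no room for fingers); the long sides are free
- mat: a flat grey mat fixed on the bench, 140 by 130 mm (own x, y), 2 mm thick, kept free: a clear place to set the pack down. Origin at the centre of its underside; its top is at z = 2 mm
- tray: the tilted bay, fixed: slick tray, floor 125 x 70 mm, end stop and two side walls 40 mm high, 4 mm thick; upper end and top open. Origin: low corner of the floor (inner faces). x runs up the slope (20 degrees), y across it from the low side wall (y = 0) to the other (y = 70 mm), rising 13 degrees; z is the floor's normal. End stop: face x = 0. No room for fingers beside a pack's long sides
- rail_pin (a point): tip of one of the carrier's six steel pins (z = 26 mm). Pins are 8 mm thick and stand 14 mm above the base, two under each pack at 20 mm either side of its centre along the carrier; a tilted pack binds on them. This pin is the one of the middle pack nearer the +y end
- tray_home (a point): where the centre of the pack's underside lies when it is fully home: on the floor at x = 34, y = 27, z = 0 mm of the tray, the pack's x along the tray's x (up the slope). Floor friction is low (about 0.12): a pack let go anywhere on the floor slides down into this corner
- suction_post (a point): top of a thin steel post outside the bay's low corner, 94 mm above the bench, with a small arm turned away from the tray: keep clear of it
There are look-alikes about, which are no part of the job. What is shaped like the pack but pink or red is not meant.

How it is judged:
By the outcome, as a careful person would: the job done as asked, in the order asked, and still so for the second after the job is handed in, with the robot touching nothing.
It also fails if it takes over 58 s, if anything falls off the work surface, if the arm or the gripper's body presses on something with over 40 N, if the wrist force passes 120 N, or if a joint passes its speed limit or range.

## Working session

There is one attempt and no reset: what is moved stays moved. The work goes in short steps, Python scripts to look and compute and a tool call to move; the robot and the scene stay as the last step left them, time stands still between calls to the robot, and variables do not carry over. Pictures are saved under pics/ and viewed, at most 11 in all, crops included, and the job is handed in when it is done.

Besides the shell and the picture viewer there is one more tool, called as name(argument=value, ...), one argument or row to a line, values as JSON. step_arm: Moves the arm, as the interface text tells. Its arguments: {"type":"object","properties":{"deltas":{"type":"array","items":{"type":"number"}},"grip_force":{"type":"number"}},"required":["deltas"]}

```bash
mkdir -p pics
cat > h.py <<'E'
import numpy as np,cv2
from scipy.spatial.transform import Rotation as R
from rig import monitor,optics,env
def shot(name,fn):
    d=optics.get_image(name);cv2.imwrite('pics/'+fn+'.png',d['img'][:,:,::-1]);np.save('pics/'+fn+'.npy',d,allow_pickle=True);return d
def load(fn): return np.load('pics/'+fn+'.npy',allow_pickle=True).item()
def ray(d,u,v,fish=False):
    f=200/np.tan(np.radians(d['fovy'])/2);x=(u-d['cx'])/f;y=(v-d['cy'])/f
    if fish:
        r=np.hypot(x,y);s=np.sin(r)/max(r,1e-9);c=np.array([x*s,-y*s,-np.cos(r)])
    else: c=np.array([x,-y,-1.])
    V=np.array(d['view']);w=V[:3,:3].T@c;o=-V[:3,:3].T@V[:3,3];return o,w/np.linalg.norm(w)
def atz(d,u,v,z,fish=False):
    o,w=ray(d,u,v,fish);return o+w*(z-o[2])/w[2]
def tri(*rs):
    A=0;b=0
    for o,w in rs:
        P=np.eye(3)-np.outer(w,w);A=A+P;b=b+P@o
    p=np.linalg.solve(A,b);return p,[np.linalg.norm((np.eye(3)-np.outer(w,w))@(p-o)) for o,w in rs]
def proj(d,p,fish=False):
    V=np.array(d['view']);c=V[:3,:3]@np.array(p)+V[:3,3];f=200/np.tan(np.radians(d['fovy'])/2)
    x,y,z=c[0],-c[1],-c[2]
    if fish:
        r=np.hypot(x,y);t=np.arctan2(r,z);return d['cx']+f*t*x/r,d['cy']+f*t*y/r
    return d['cx']+f*x/z,d['cy']+f*y/z
E
python3 - <<'E'
from h import *
a=shot('scene','s0');b=shot('top','t0')
for n in(a,b):print(n['fovy'],n['cx'],n['cy'],ray(n,320,200)); print({k for k in n})
print(monitor.get_state(),env.tip_extent)
E
```

```text
48.01596884672918 320.55172745205743 196.84286177594143 (array([1.09360761, 0.47879706, 1.09206682]), array([-0.44534081, -0.33593217, -0.8299525 ]))
{'view', 'cy', 'fovy', 'cx', 'img'}
42.7780091125219 315.66832207754743 190.7550963752119 (array([0.42315198, 0.06592909, 1.5706685 ]), array([ 6.43344481e-02,  2.01498181e-04, -9.97928373e-01]))
{'view', 'cy', 'fovy', 'cx', 'img'}
{'clock': 0.1, 'joint_pos': array([ 1.07630769,  0.31166742,  0.01399535,  1.51289743, -0.00441457,
        1.31918733, -0.0272076 ]), 'joint_vel': array([-9.54780855e-06, -1.54261747e-03, -1.55297910e-04, -3.45089228e-03,
       -5.52658597e-04, -1.85112095e-03,  5.20776084e-04]), 'joint_torque': array([ 2.63947495e-04, -3.80856371e+01,  1.46614127e-01, -2.31241536e+01,
        1.24243187e-02,  8.14439583e-03, -1.59446280e-06]), 'eef_pos': array([ 0.24051621, -0.49431094,  0.40371708]), 'ee_rot': array([ 9.74474452e-01,  2.24495900e-01, -2.75896634e-04, -1.02793780e-03]), 'contact_force': array([ 0.74055159,  0.64301474, -0.27524483]), 'torque': array([-0.02015737, -0.02371507, -0.00128323]), 'grip_force': 0.0, 'opening': 0.08557153086301515} 0.1734
```

View pics/t0.png

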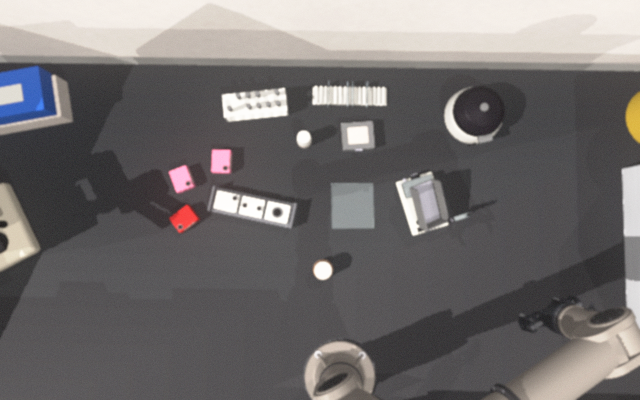

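View pics/s0.png

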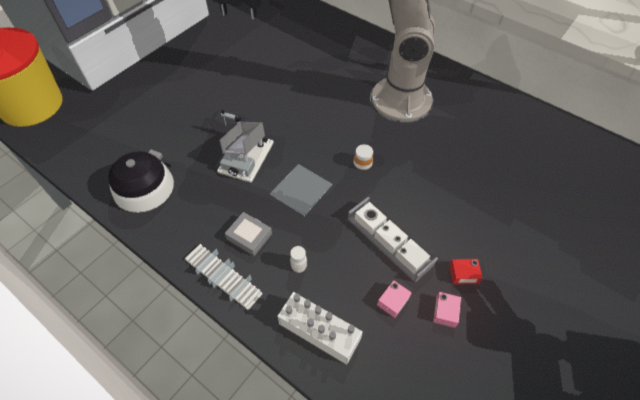

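The top view shows the rail with three white packs at about (227,202), (252,208) and (278,212). The pink and red look-alikes are at (181,179), (221,161) and (184,218), the mat at (353,205), the tray at (428,203), and the post with its arm at about (460,217). I'll check the choice of pack in close crops.

Run:
```python
from h import *
t=cv2.imread('pics/t0.png');s=cv2.imread('pics/s0.png')
def c(im,u,v,w,h):return cv2.resize(im[v:v+h,u:u+w],(400,300),interpolation=cv2.INTER_CUBIC)
o=np.vstack([np.hstack([c(t,204,170,100,75),c(t,392,160,100,75)]),np.hstack([c(s,340,190,110,90),c(s,205,95,100,90)])])
cv2.imwrite('pics/c1.png',o)
```

```text
(no output)
```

View pics/c1.png

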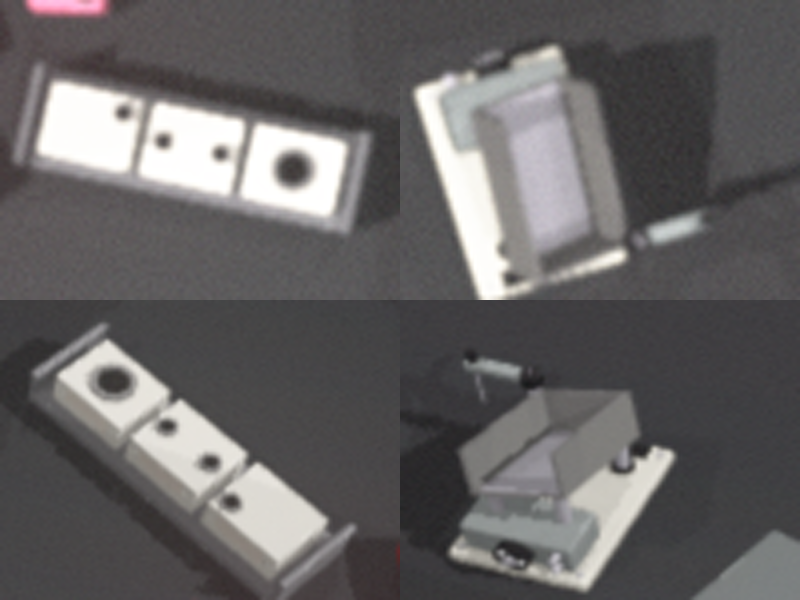

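The target is the left pack of the top view, the one with a single corner port at about (235,198). Its neighbours are B at (252,208), with two ports, and C at (278,212), with the large port. In the top view the tray's low corner is at the lower right, next to the post at about (452,219).

```bash
cat >> h.py <<'E'
from scipy.optimize import least_squares
def Rt(psi,a=np.radians(20),b=np.radians(13)):
    x=np.array([np.cos(a)*np.cos(psi),np.cos(a)*np.sin(psi),np.sin(a)])
    # y horizontal-dir rise 13deg, perpendicular to x
    h=np.array([-np.sin(psi),np.cos(psi),0]);u=np.cross(x,h)
    sb=np.sin(b)/u[2];y=np.sqrt(1-sb**2)*h+sb*u
    return np.c_[x,y,np.cross(x,y)]
def deltas(pT,RT):
    s=monitor.get_state();Rc=R.from_quat(s['ee_rot']).as_matrix()
    d=Rc.T@(np.array(pT)-s['eef_pos'])*1000;w=R.from_matrix(Rc.T@RT).as_rotvec(degrees=True)/5
    return np.round(d,1),np.round(w,2)
def tool(z,y):
    z=np.array(z,float);z/=np.linalg.norm(z);y=np.array(y,float);y-=z*(y@z);y/=np.linalg.norm(y);return np.c_[np.cross(y,z),y,z]
E
python3 - <<'E'
from h import *
t=load('t0');s=load('s0')
T=lambda x,y:(204+x/4,170+y/4)
for n,p in dict(TL=(50,82),TR=(142,98),BL=(38,155),BR=(133,172),port=(124,112),c=(293,168)).items():print(n,atz(t,*T(*p),.046).round(4))
print('mat',atz(t,353,205.5,.002).round(4))
T2=lambda x,y:(392+(x-400)/4,160+y/4); S2=lambda x,y:(205+(x-400)/4,95+(y-300)*.3)
# rim inner/outer corners (scene,top) -> triangulate
for n,(a,b) in dict(low=((545,390),(625,243)),stophigh=((635,392),(532,280)),lowup=((462,440),(578,80)),highup=((555,490),(478,108))).items():
    p,e=tri(ray(t,*T2(*b)),ray(s,*S2(*a)));print(n,p.round(4),np.round(e,4))
p,e=tri(ray(t,*T2(640,240)),ray(s,*S2(532,375)));print('post',p,e)
E
```

```text
TL [0.545  0.3772 0.046 ]
TR [0.5341 0.3078 0.046 ]
BL [0.4901 0.3844 0.046 ]
BR [0.4785 0.3129 0.046 ]
port [0.5233 0.321  0.046 ]
c [0.4835 0.1934 0.046 ]
mat [ 0.509  -0.0354  0.002 ]
low [ 0.4638 -0.3089  0.0686] [0.0021 0.0021]
stophigh [ 0.4358 -0.2371  0.0888] [0.0016 0.0016]
lowup [ 0.5791 -0.2638  0.131 ] [0.0018 0.0018]
highup [ 0.5608 -0.1989  0.0954] [0.0009 0.0009]
post [ 0.46611536 -0.31614557  0.08550497] [np.float64(0.0013954906595656097), np.float64(0.0013954906595655477)]
```

step_arm(
  deltas=[354,-133,20,0,0,0,100,354,-133,20,0,0,0,100,354,-133,20,0,0,0,100,354,-133,20,0,0,0,100,354,-133,20,0,0,0,100,354,-133,20,0,0,0,100,354,-133,20,0,0,0,100,354,-133,20,0,0,0,100,354,-133,20,0,0,0,100,354,-133,20,0,0,0,100,354,-133,20,0,0,0,100,354,-133,20,0,0,0,100,354,-133,20,0,0,0,100],
)

```text
clock: 1.18
eef_pos: [0.4997, -0.2218, 0.3844]
ee_rot: [0.975, 0.223, -0.001, 0.0]
contact_force: [0.8, 0.1, 0.5]
opening: 0.0849
grip_force: 0.0
```

Run:
```python
from h import *
d=shot('wrist','w1');im=d['img'][:,:,::-1]
u,v=proj(d,(.51,-.25,.07),True);print(u,v,d['fovy'],d['cx'],d['cy'],ray(d,320,200,True))
print(monitor.get_state()['eef_pos'])
u=int(np.clip(u-130,0,380));v=int(np.clip(v-100,0,200))
print(u,v);cv2.imwrite('pics/w1c.png',cv2.resize(im[v:v+200,u:u+260],(780,600),interpolation=cv2.INTER_CUBIC))
```

```text
354.81751786762294 187.4060048796355 65.70646984690485 324.1278560452008 197.6030218704192 (array([ 0.57271359, -0.18700511,  0.35310007]), array([-0.29644331, -0.12878709, -0.94632724]))
[ 0.49960188 -0.22210206  0.38448706]
224 87
```

View pics/w1c.png

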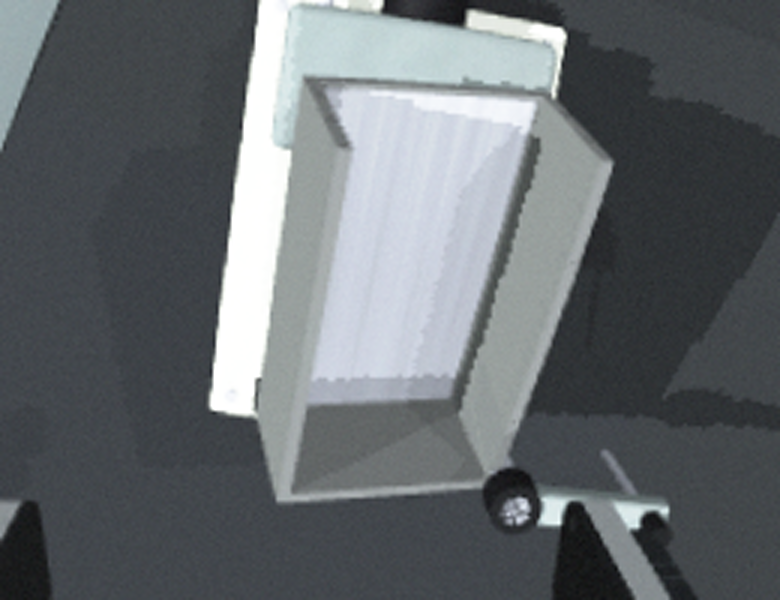

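The wrist view shows the empty bay. In crop pixels (scale 3, offset 224,87) the floor low corner is at (460,400), the top of the open low-wall end at (608,163), and the post cap at (515,508).

Run:
```python
from h import *
d=load('w1');t=load('t0');s=load('s0')
M=[((0,0,0),(460,400)),((125,0,0),(540,95)),((125,0,40),(606,164)),((125,70,40),(350,148)),((125,70,0),(327,83)),((-4,74,40),(280,502)),((125,74,40),(342,150))]
T2=lambda x,y:(392+(x-400)/4,160+y/4); S2=lambda x,y:(205+(x-400)/4,95+(y-300)*.3)
def res(q):
    Rm=Rt(q[3]);r=[]
    for m,(x,y) in M:
        u,v=proj(d,q[:3]+Rm@np.array(m)/1000,True);r+=[u-224-x/3,v-87-y/3]
    for m,a,b in [((-4,-4,40),(545,390),(625,243)),((-4,74,40),(635,392),(532,280)),((125,-4,40),(462,440),(578,80)),((125,74,40),(555,490),(478,108))]:
        P=q[:3]+Rm@np.array(m)/1000
        u,v=proj(t,P);x,y=T2(*b);r+=[.4*(u-x),.4*(v-y)];u,v=proj(s,P);x,y=S2(*a);r+=[.4*(u-x),.4*(v-y)]
    return np.array(r)
f=least_squares(res,[.48,-.28,.04,.3],loss='soft_l1');print(f.x,np.degrees(f.x[3]));print(f.fun.round(1))
np.save('tray.npy',f.x)
print('post',atz(d,224+515/3,87+508/3,.094,True))
```

```text
[ 0.47775854 -0.29772412  0.0326633   0.31535835] 18.06870223471389
[-1.7  0.   1.6  0.6 -0.8 -0.9  2.2  0.5 -1.7 -0.2  0.1 -0.1 -0.4 -0.3
  0.6 -0.1 -1.1 -0.1  0.9  0.1 -1.  -0.1  1.6 -0.1 -0.9  1.2  2.2  0.8
 -0.6 -4.4]
post [ 0.47128473 -0.31339079  0.094     ]
```

step_arm(
  deltas=[-240,-506,70,0,0,-10.7,100,-240,-506,70,0,0,-10.7,100,-240,-506,70,0,0,-10.7,100,-240,-506,70,0,0,-10.7,100,-240,-506,70,0,0,-10.7,100,-240,-506,70,0,0,-10.7,100,-240,-506,70,0,0,-10.7,100,-240,-506,70,0,0,-10.7,100,-240,-506,70,0,0,-10.7,100,-240,-506,70,0,0,-10.7,100,-240,-506,70,0,0,-10.7,100,-240,-506,70,0,0,-10.7,100,-240,-506,70,0,0,-10.7,100,-240,-506,70,0,0,-10.7,100,-240,-506,70,0,0,-10.7,100,-240,-506,70,0,0,-10.7,100],
)

```text
clock: 2.57
eef_pos: [0.1828, 0.1007, 0.2886]
ee_rot: [0.769, 0.639, -0.017, 0.001]
contact_force: [-0.2, -0.3, 0.1]
opening: 0.0855
grip_force: 0.0
```

Run:
```python
from h import *
d=shot('wrist','w2');im=d['img'][:,:,::-1]
u,v=proj(d,(.512,.346,.046),True);print(u,v)
s=monitor.get_state();print(s['eef_pos'],R.from_quat(s['ee_rot']).as_matrix().round(3))
cv2.imwrite('pics/w2c.png',cv2.resize(im,None,fx=1.25,fy=1.25,interpolation=cv2.INTER_CUBIC))
```

```text
608.5792952669904 -80.51513702036877
[0.18181848 0.10195608 0.2885392 ] [[ 0.173  0.984 -0.027]
 [ 0.985 -0.174 -0.018]
 [-0.023 -0.024 -0.999]]
```

View pics/w2c.png

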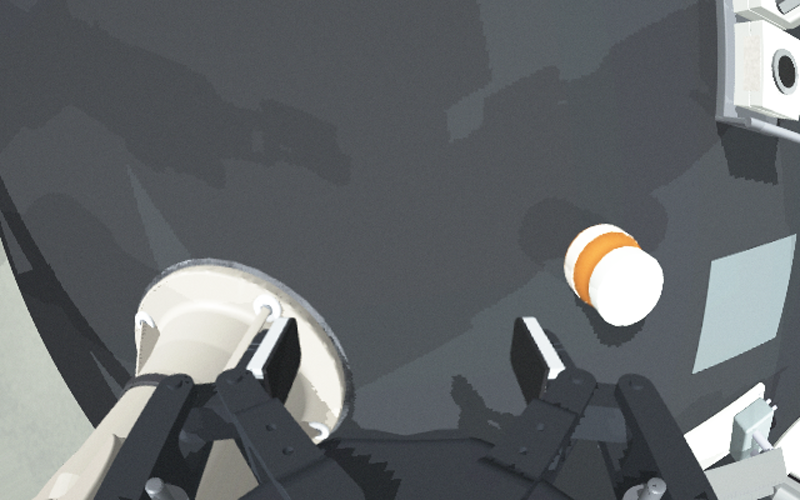

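I got the sign of tx wrong, so the arm went near its base. It touched nothing: the picture shows only the base, the orange bottle at (615,275) and the rail's corner at the upper right. Now I'll go to the rail.

step_arm(
  deltas=[0,0,-50,0,0,0,100,297,282,-55,0,0,0,100,297,282,-55,0,0,0,100,297,282,-55,0,0,0,100,297,282,-55,0,0,0,100,297,282,-55,0,0,0,100,297,282,-55,0,0,0,100,297,282,-55,0,0,0,100,297,282,-55,0,0,0,100,297,282,-55,0,0,0,100,297,282,-55,0,0,0,100,297,282,-55,0,0,0,100,297,282,-55,0,0,0,100,297,282,-55,0,0,0,100,297,282,-55,0,0,0,100],
)

```text
clock: 3.87
eef_pos: [0.5177, 0.3388, 0.3328]
ee_rot: [0.77, 0.638, -0.015, -0.003]
contact_force: [0.1, -0.2, -0.6]
opening: 0.085
grip_force: 0.0
```

Run:
```python
from h import *
d=shot('wrist','w3');im=d['img'][:,:,::-1]
print(proj(d,(.512,.346,.046),True))
s=monitor.get_state();print(s['eef_pos'],R.from_quat(s['ee_rot']).as_matrix().round(3))
cv2.imwrite('pics/w3c.png',cv2.resize(im,None,fx=1.25,fy=1.25,interpolation=cv2.INTER_CUBIC))
```

```text
(np.float64(323.40924187901544), np.float64(180.4428477933894))
[0.5175365  0.33907739 0.33299422] [[ 0.184  0.983 -0.027]
 [ 0.983 -0.184 -0.014]
 [-0.018 -0.024 -1.   ]]
```

View pics/w3c.png

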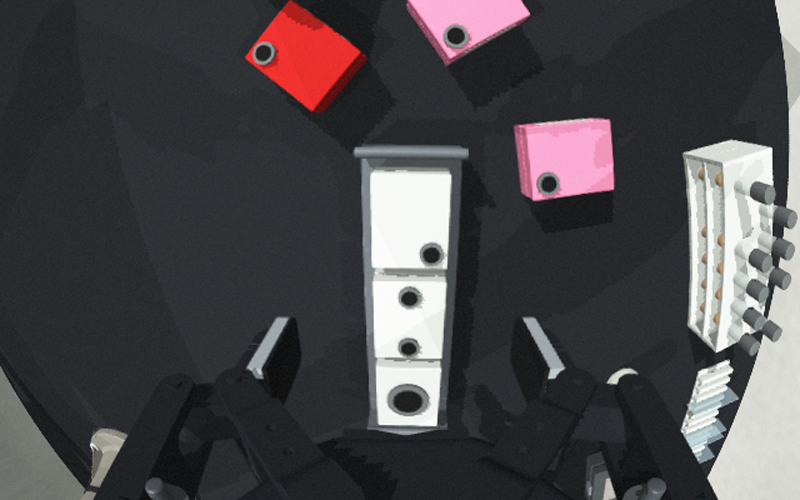

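The target pack's top shows clearly with its corners at (371,170), (451,172), (448,268) and (373,266), and its one port at (431,254). The two-port and large-port packs are below it, and the pink and red ones lie aside.

Run:
```python
from h import *
d=load('w3')
c=[atz(d,x/1.25,y/1.25,.046,True) for x,y in((371,170),(451,172),(448,268),(373,266))]
p=atz(d,431/1.25,254/1.25,.049,True);k=atz(d,408/1.25,400/1.25,.049,True)
for q in c+[p,k]:print(q.round(4))
m=np.mean(c,0);xp=(c[0]+c[1]-c[2]-c[3]);xp[2]=0;xp/=np.linalg.norm(xp);a=m-k;print(m,np.degrees(np.arctan2(xp[1],xp[0])),np.degrees(np.arctan2(a[1],a[0])),np.hypot(*a[:2]))
yaw=np.arctan2(a[1],a[0]);yp=np.array([-np.sin(yaw),np.cos(yaw),0])
print(deltas([m[0],m[1],.24],tool([0,0,-1],-yp)))
```

```text
[0.4974 0.3877 0.046 ]
[0.5492 0.3769 0.046 ]
[0.5368 0.3097 0.046 ]
[0.4846 0.3205 0.046 ]
[0.5267 0.3234 0.049 ]
[0.487  0.1956 0.049 ]
[0.51700989 0.34871195 0.046     ] 79.35550666669985 78.913029827437 0.15602667650058552
(array([11.1, -0.1, 92.8]), array([-0.27,  0.21,  0.1 ]))
```

step_arm(
  deltas=[11,0,60,-0.27,0.21,0.1,100,11,0,93,-0.27,0.21,0.1,100,11,0,93,-0.27,0.21,0.1,100,11,0,93,-0.27,0.21,0.1,100,11,0,93,-0.27,0.21,0.1,100],
)

```text
clock: 4.33
eef_pos: [0.5175, 0.3497, 0.2403]
ee_rot: [0.772, 0.636, 0.0, -0.0]
contact_force: [0.1, 0.2, 1.0]
opening: 0.0853
grip_force: 0.0
```

Run:
```python
from h import *
yaw=np.radians(79);yp=np.array([-np.sin(yaw),np.cos(yaw),0])
print(deltas([.517,.3487,.193],tool([0,0,-1],-yp)))
```

```text
(array([-1.1, -0.3, 47.3]), array([-0.01, -0.01, -0.01]))
```

step_arm(
  deltas=[-1,0,25,0,0,0,100,-1,0,47,0,0,0,100,-1,0,47,0,0,0,80,-1,0,47,0,0,0,70,-1,0,47,0,0,0,64,-1,0,47,0,0,0,58,-1,0,47,0,0,0,50,-1,0,47,0,0,0,50,-1,0,47,0,0,0,50,-1,0,47,0,0,0,50],
  grip_force=40,
)

```text
clock: 5.17
eef_pos: [0.5169, 0.3503, 0.1956]
ee_rot: [0.772, 0.636, 0.001, -0.001]
contact_force: [-4.5, -0.5, 7.5]
opening: 0.0532
grip_force: 45.2
```

step_arm(
  deltas=[0,0,-4,0,0,0,50,0,0,-8,0,0,0,50,0,0,-13,0,0,0,50,0,0,-18,0,0,0,50,0,0,-24,0,0,0,50,0,0,-30,0,0,0,50,0,0,-40,0,0,0,50,0,0,-60,0,0,0,50,0,0,-80,0,0,0,50,0,0,-100,0,0,0,50,0,0,-100,0,0,0,50],
)

```text
clock: 6.08
eef_pos: [0.5189, 0.35, 0.2983]
ee_rot: [0.772, 0.636, 0.005, 0.0]
contact_force: [0.6, 0.5, -1.2]
opening: 0.0528
grip_force: 44.4
```

Run:
```python
from h import *
d=shot('wrist','w4');s=shot('scene','s4')
im=cv2.resize(s['img'][150:290,330:520,::-1],(400,300));w=cv2.resize(d['img'][:,:,::-1],(400,250))
o=np.zeros((300,800,3),np.uint8);o[:,:400]=im;o[:250,400:]=w;cv2.imwrite('pics/c4.png',o)
# mat yaw from top
t=load('t0')
for u,v in((331,183),(374,183),(375,228),(332,228)):print(atz(t,u,v,.002).round(3))
th=np.radians(-90);
for yaw in(18,0,-11):
  a=np.radians(yaw);yp=np.array([-np.sin(a),np.cos(a),0]);print(yaw,deltas([.509,-.035,.25],tool([0,0,-1],-yp)))
print(monitor.get_state()['joint_pos'].round(2))
```

```text
[0.577 0.033 0.002]
[ 0.579 -0.099  0.002]
[ 0.441 -0.103  0.002]
[0.439 0.028 0.002]
18 (array([-378.7,   65.1,   42.8]), array([-0.  , -0.04, 12.19]))
0 (array([-378.7,   65.1,   42.8]), array([-1.000e-02, -4.000e-02,  1.579e+01]))
-11 (array([-378.7,   65.1,   42.8]), array([-1.000e-02, -4.000e-02,  1.799e+01]))
[-0.51  0.55 -0.17  1.45  0.1   1.15 -0.89]
```

View pics/c4.png

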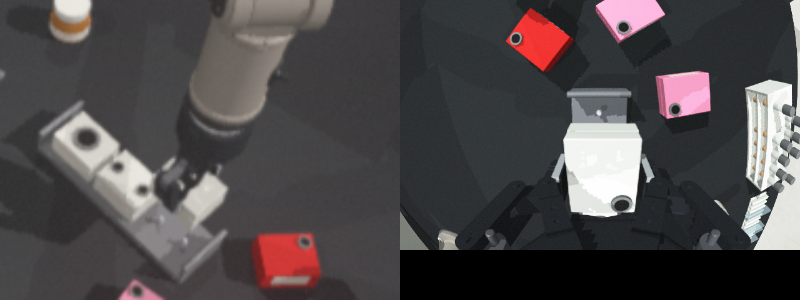

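The pack is up and level with its port at the lower right of the wrist view, and packs B and C are still seated. Next is the mat.

step_arm(
  deltas=[-379,65,20,0,0,12.2,50,-379,65,20,0,0,12.2,50,-379,65,20,0,0,12.2,50,-379,65,20,0,0,12.2,50,-379,65,20,0,0,12.2,50,-379,65,20,0,0,12.2,50,-379,65,20,0,0,12.2,50,-379,65,20,0,0,12.2,50,-379,65,20,0,0,12.2,50,-379,65,40,0,0,12.2,50,-379,65,60,0,0,12.2,50,-379,65,70,0,0,12.2,50,-379,65,70,0,0,12.2,50,-379,65,70,0,0,12.2,50,-379,65,70,0,0,12.2,50],
)

```text
clock: 7.43
eef_pos: [0.5088, -0.0342, 0.2225]
ee_rot: [0.988, 0.157, 0.0, -0.001]
contact_force: [-0.0, 0.3, -1.3]
opening: 0.0531
grip_force: 44.3
```

Run:
```python
from h import *
a=np.radians(18);yp=np.array([-np.sin(a),np.cos(a),0]);print(deltas([.509,-.035,.186],tool([0,0,-1],-yp)));print(monitor.get_state()['joint_pos'].round(2))
```

```text
(array([-0.1,  0.8, 36.5]), array([-0.01, -0.01,  0.02]))
[-0.08  0.41  0.14  1.86 -0.08  0.87 -1.15]
```

step_arm(
  deltas=[0,0,15,0,0,0,50,0,0,27,0,0,0,50,0,0,33,0,0,0,50,0,0,36,0,0,0,50,0,0,37,0,0,0,50,0,0,38,0,0,0,50,0,0,38,0,0,0,50],
)

```text
clock: 8.02
eef_pos: [0.5087, -0.0349, 0.1855]
ee_rot: [0.988, 0.156, 0.001, -0.001]
contact_force: [-1.9, 1.0, 2.6]
opening: 0.0531
grip_force: 44.8
```

step_arm(
  deltas=[0,0,0,0,0,0,60,0,0,0,0,0,0,70,0,0,0,0,0,0,85,0,0,0,0,0,0,100,0,0,0,0,0,0,100,0,0,-30,0,0,0,100,0,0,-65,0,0,0,100,0,0,-100,0,0,5,100,0,0,-120,0,0,18,100,0,0,-120,0,0,18,100,0,0,-120,0,0,18,100,0,0,-120,0,0,18,100,0,0,-120,0,0,18,100,0,0,-120,0,0,18,100,0,0,-120,0,0,18,100,0,0,-120,0,0,18,100,0,0,-120,0,0,18,100,0,0,-120,0,0,18,100,0,0,-120,0,0,18,100,0,0,-120,0,0,18,100],
)

```text
clock: 9.68
eef_pos: [0.5084, -0.0354, 0.3039]
ee_rot: [0.807, -0.59, -0.0, -0.0]
contact_force: [0.2, 0.2, 0.6]
opening: 0.0856
grip_force: 0.0
```

Run:
```python
from h import *
d=shot('wrist','w5');im=d['img'][:,:,::-1]
s=monitor.get_state();print(s['eef_pos'],R.from_quat(s['ee_rot']).as_matrix().round(3),s['joint_pos'].round(2))
print(proj(d,(.509,-.035,.036),True))
cv2.imwrite('pics/w5c.png',cv2.resize(im[100:400,120:520],(800,600),interpolation=cv2.INTER_CUBIC))
```

```text
[ 0.50842989 -0.03539689  0.3039151 ] [[ 0.303 -0.953 -0.001]
 [-0.953 -0.303  0.001]
 [-0.001  0.    -1.   ]] [-0.32  0.33  0.45  1.78 -0.16  1.07 -2.65]
(np.float64(323.5886974589062), np.float64(200.63762453035696))
```

View pics/w5c.png

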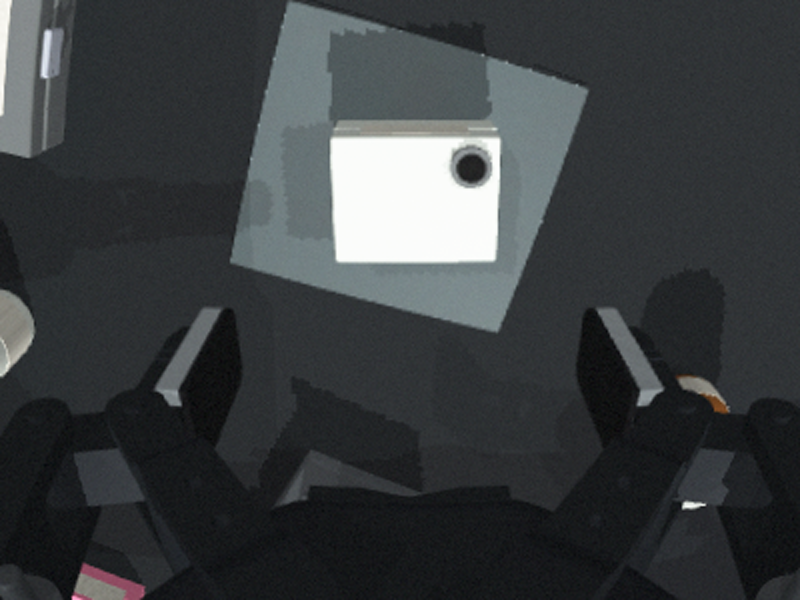

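The pack sits flat on the mat with top corners at (331,137), (500,137), (497,262) and (337,262) and its port at (471,166). Wrist joint 7 is at -2.65, so I'll turn half round while the pose is computed.

Run:
```python
from h import *
d=load('w5');A=lambda x,y,z:atz(d,120+x/2,100+y/2,z,True)
c=[A(*p,.036) for p in((331,137),(500,137),(497,262),(337,262))];p=A(471,166,.039)
m=np.mean(c,0);x=(c[0]+c[3]-c[1]-c[2]);a=np.arctan2(x[1],x[0])
print(np.array(c).round(4),p.round(4),m.round(4),np.degrees(a))
print('port pred',m+R.from_euler('z',a).apply([-.022,-.015,.003]))
q=np.load('tray.npy');Rm=Rt(q[3])
P=q[:3]+Rm@[.078,.032,.0];print('place',P,Rm.round(3))
RT=tool(-Rm[:,2],Rm[:,0]);print('tcp',P+Rm[:,2]*.19)
```

```text
[[ 5.457e-01 -5.130e-02  3.600e-02]
 [ 4.822e-01 -7.160e-02  3.600e-02]
 [ 4.646e-01 -2.070e-02  3.600e-02]
 [ 5.290e-01 -2.000e-04  3.600e-02]] [ 0.4899 -0.0576  0.039 ] [ 0.5054 -0.036   0.036 ] 17.678844047135918
port pred [ 0.48896958 -0.05694477  0.039     ]
place [ 0.53531273 -0.24626607  0.06653931] [[ 0.893 -0.379 -0.241]
 [ 0.291  0.898 -0.331]
 [ 0.342  0.225  0.912]]
tcp [ 0.48943695 -0.30907592  0.23988963]
```

step_arm(
  deltas=[0,0,0,0,0,-18,100,0,0,0,0,0,-18,100,0,0,0,0,0,-18,100,0,0,0,0,0,-18,100,0,0,0,0,0,-18,100,0,0,0,0,0,-18,100,0,0,0,0,0,-18,100,0,0,0,0,0,-18,100,0,0,0,0,0,-18,100,0,0,0,0,0,-18,100,0,0,0,0,0,-18,100,0,0,0,0,0,-18,100,0,0,0,0,0,-18,100],
)

```text
clock: 10.82
eef_pos: [0.5084, -0.0355, 0.304]
ee_rot: [0.987, 0.159, -0.0, -0.001]
contact_force: [-0.2, -0.3, 0.6]
opening: 0.0852
grip_force: 0.0
```

step_arm(
  deltas=[0,0,0,0,0,-18,100,0,0,0,0,0,-18,100,0,0,0,0,0,-18,100,0,0,0,0,0,-18,100,0,0,0,0,0,-18,100,0,0,0,0,0,-18,100,0,0,0,0,0,-18,100,0,0,0,0,0,-18,100,0,0,0,0,0,-18,100,0,0,0,0,0,-18,100,0,0,0,0,0,-18,100,0,0,0,0,0,-18,100,0,0,0,0,0,-18,100],
)

```text
clock: 11.9
eef_pos: [0.5084, -0.0356, 0.304]
ee_rot: [0.585, 0.811, 0.0, -0.0]
contact_force: [0.0, -0.1, 0.2]
opening: 0.0854
grip_force: 0.0
```

Run:
```python
from h import *
s=monitor.get_state();print(s['eef_pos'],R.from_quat(s['ee_rot']).as_matrix().round(3),s['joint_pos'].round(2))
```

```text
[ 0.50842742 -0.03556708  0.30397902] [[-0.315  0.949 -0.   ]
 [ 0.949  0.315  0.001]
 [ 0.001 -0.    -1.   ]] [ 0.12  0.32 -0.11  1.77  0.04  1.06  0.32]
```

step_arm(
  deltas=[0.5,-2,40,0,0,0.14,100,0.5,-2,80,0,0,0.14,100,0.5,-2,105,0,0,0.14,100,0.5,-2,118,0,0,0.14,100,0.5,-2,124,0,0,0.14,100,0.5,-2,124,0,0,0.14,100,0.5,-2,124,0,0,0.14,88,0.5,-2,124,0,0,0.14,82,0.5,-2,124,0,0,0.14,77,0.5,-2,124,0,0,0.14,70,0.5,-2,124,0,0,0.14,65,0.5,-2,124,0,0,0.14,65,0.5,-2,124,0,0,0.14,65],
  grip_force=45,
)

```text
clock: 12.98
eef_pos: [0.5073, -0.0355, 0.1817]
ee_rot: [0.593, 0.805, 0.001, 0.001]
contact_force: [-0.9, 0.7, 6.8]
opening: 0.0674
grip_force: 53.0
```

Run:
```python
from h import *
q=np.load('tray.npy');Rm=Rt(q[3])
print('post in tray',Rm.T@(np.array([.471,-.313,.094])-q[:3]))
RT=tool(-Rm[:,2],Rm[:,0])
H=q[:3]+Rm@[.078,.032,.18+.07];print('hover',H,RT.round(3))
s=monitor.get_state();print(deltas(H,RT))
Rc=R.from_quat(s['ee_rot']).as_matrix();print(Rc.T@[0,0,1])
```

```text
post in tray [0.01048844 0.00264671 0.0626435 ]
hover [ 0.47494986 -0.32891061  0.29463184] [[-0.379  0.893  0.241]
 [ 0.898  0.291  0.331]
 [ 0.225  0.342 -0.912]]
(array([-270.6, -117.7, -113.2]), array([-3.93,  2.77, -0.64]))
[-2.30624604e-04  2.98321000e-03 -9.99995524e-01]
```

step_arm(
  deltas=[0,0,-20,0,0,0,65,0,0,-50,0,0,0,65,0,0,-90,0,0,0,65,0,0,-125,0,0,0,65,0,0,-130,0,0,0,65,0,0,-130,0,0,0,65],
)

```text
clock: 13.48
eef_pos: [0.5075, -0.0355, 0.3131]
ee_rot: [0.593, 0.805, 0.002, 0.003]
contact_force: [-0.6, 0.4, -0.9]
opening: 0.0672
grip_force: 52.1
```

Run:
```python
from h import *
q=np.load('tray.npy');Rm=Rt(q[3])
RT=tool(-Rm[:,2],Rm[:,0])
print(deltas(q[:3]+Rm@[.078,.032,.18+.08],RT))
```

```text
(array([-273. , -121.5,    8.9]), array([-3.89,  2.79, -0.63]))
```

step_arm(
  deltas=[0,0,-40,0,0,0,65,-60,-25,-60,0,0,0,65,-100,-40,-60,-1,0.7,-0.15,65,-140,-60,-60,-2,1.4,-0.3,65,-180,-80,-55,-3,2.1,-0.5,65,-220,-100,-45,-3.89,2.79,-0.63,65,-250,-110,-30,-3.89,2.79,-0.63,65,-273,-118,-10,-3.89,2.79,-0.63,65,-273,-118,0,-3.89,2.79,-0.63,65,-273,-118,7,-3.89,2.79,-0.63,65,-273,-118,7,-3.89,2.79,-0.63,65,-273,-118,7,-3.89,2.79,-0.63,65,-273,-118,7,-3.89,2.79,-0.63,65,-273,-118,7,-3.89,2.79,-0.63,65],
)

```text
clock: 14.65
eef_pos: [0.4757, -0.3295, 0.3038]
ee_rot: [0.557, 0.804, 0.208, 0.003]
contact_force: [0.6, -0.2, -1.5]
opening: 0.0674
grip_force: 52.4
```

Run:
```python
from h import *
q=np.load('tray.npy');Rm=Rt(q[3])
RT=tool(-Rm[:,2],Rm[:,0])
s=monitor.get_state();print(s['joint_pos'].round(2),s['grip_force'],(Rm.T@(s['eef_pos']-q[:3])).round(4))
print(deltas(q[:3]+Rm@[.082,.032,.18],RT))
d=shot('wrist','w6');sc=shot('scene','s6')
im=cv2.resize(sc['img'][75:195,190:310,::-1],(400,400),interpolation=cv2.INTER_CUBIC);w=cv2.resize(d['img'][:,:,::-1],(400,250))
o=np.zeros((400,800,3),np.uint8);o[:,:400]=im;o[:250,400:]=w;cv2.imwrite('pics/c6.png',o)
```

```text
[ 0.72  0.47 -0.01  1.59 -0.45  1.17  1.27] 52.39378720521927 [0.0816 0.0333 0.2583]
(array([-1.5,  0.8, 78.3]), array([-0.06, -0.04,  0.01]))
```

View pics/c6.png

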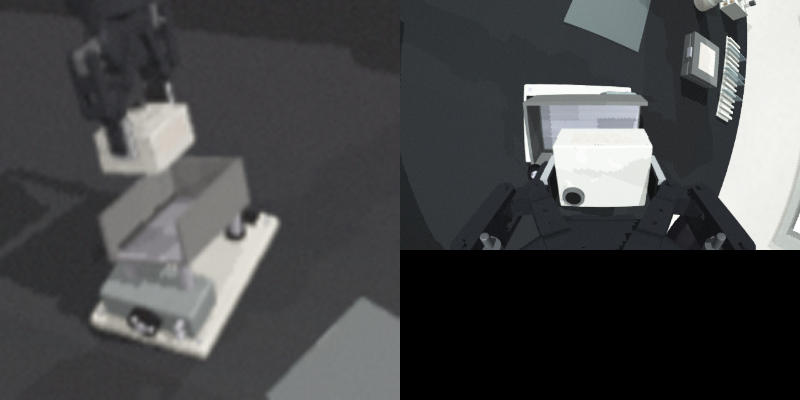

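The pack is above the bay with its port at (573,197) in the composite, towards the post and low corner. Now I'll lower it along the bay's normal.

step_arm(
  deltas=[-1.5,1,15,-0.06,-0.04,0,65,-1.5,1,30,-0.06,-0.04,0,65,-1.5,1,45,-0.06,-0.04,0,65,-1.5,1,56,-0.06,-0.04,0,65,-1.5,1,64,-0.06,-0.04,0,65,-1.5,1,68,-0.06,-0.04,0,65,-1.5,1,70,-0.06,-0.04,0,65,-1.5,1,70,-0.06,-0.04,0,65],
)

```text
clock: 15.42
eef_pos: [0.4927, -0.3091, 0.2389]
ee_rot: [0.558, 0.803, 0.209, 0.005]
contact_force: [0.7, 0.1, -2.2]
opening: 0.0672
grip_force: 52.5
```

Run:
```python
from h import *
q=np.load('tray.npy');Rm=Rt(q[3])
s=monitor.get_state();print((Rm.T@(s['eef_pos']-q[:3])).round(4),(Rm.T@s['contact_force']).round(2))
d=shot('wrist','w7')
cv2.imwrite('pics/w7c.png',cv2.resize(d['img'][80:380,160:480,::-1],(640,600),interpolation=cv2.INTER_CUBIC))
```

```text
[0.0806 0.0305 0.1883] [-0.13 -0.68 -2.2 ]
```

View pics/w7c.png

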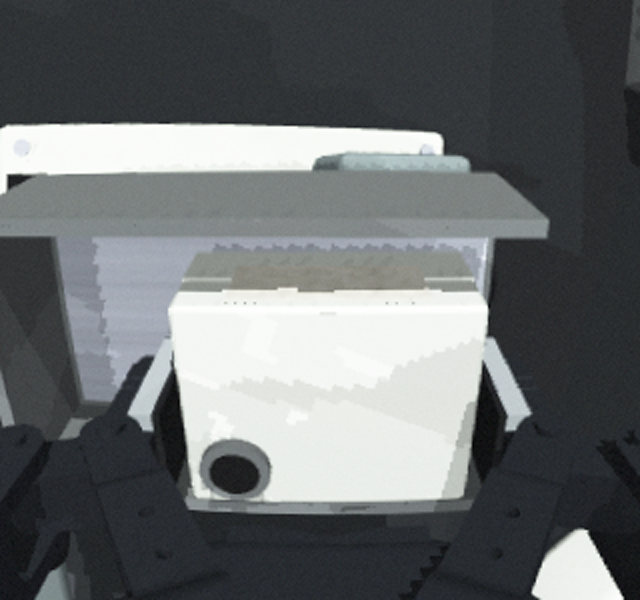

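step_arm(
  deltas=[1.5,0,2,0,0,0,65,1.5,0,4,0,0,0,65,1.5,0,6,0,0,0,65,1.5,0,7,0,0,0,65,1.5,0,7,0,0,0,65],
)

```text
clock: 15.88
eef_pos: [0.4937, -0.3053, 0.2325]
ee_rot: [0.558, 0.803, 0.209, 0.005]
contact_force: [0.1, 0.1, -0.7]
opening: 0.0672
grip_force: 52.5
```

step_arm(
  deltas=[0,0,1,0,0,0,65,0,0,2,0,0,0,65,0,0,2,0,0,0,65],
)

```text
clock: 16.13
eef_pos: [0.4943, -0.3058, 0.2321]
ee_rot: [0.559, 0.803, 0.209, 0.006]
contact_force: [-2.5, -2.0, 4.6]
opening: 0.067
grip_force: 53.0
```

The pack is resting on the floor, so I'll open gently.

step_arm(
  deltas=[0,0,0,0,0,0,80,0,0,0,0,0,0,83,0,0,0,0,0,0,87,0,0,0,0,0,0,92,0,0,0,0,0,0,100,0,0,0,0,0,0,100,0,0,0,0,0,0,100,0,0,0,0,0,0,100],
)

```text
clock: 16.8
eef_pos: [0.4942, -0.3047, 0.2308]
ee_rot: [0.558, 0.803, 0.209, 0.005]
contact_force: [0.1, -0.4, 0.2]
opening: 0.0854
grip_force: 0.1
```

Now I'll raise it along the normal, slowly at first.

step_arm(
  deltas=[0,0,-5,0,0,0,100,0,0,-12,0,0,0,100,0,0,-20,0,0,0,100,0,0,-30,0,0,0,100,0,0,-45,0,0,0,100,0,0,-70,0,0,0,100,0,0,-100,0,0,0,100,0,0,-120,0,0,0,100,0,0,-120,0,0,0,100,0,0,-120,0,0,0,100],
)

```text
clock: 17.63
eef_pos: [0.465, -0.3456, 0.3428]
ee_rot: [0.559, 0.803, 0.208, 0.007]
contact_force: [0.9, 0.3, -0.5]
opening: 0.0853
grip_force: 0.0
```

Run:
```python
from h import *
q=np.load('tray.npy');Rm=Rt(q[3])
d=shot('wrist','w8');t=shot('top','t8')
C=[q[:3]+Rm@np.array(m)/1000 for m in((0,0,34),(68,0,34),(68,54,34),(0,54,34),(12,12,37))]
for p in C:print(np.round(proj(d,p,True),1))
u,v=proj(d,C[1],True);u=int(np.clip(u-130,0,380));v=int(np.clip(v-100,0,200));print(u,v)
a=cv2.resize(d['img'][v:v+200,u:u+260,::-1],(520,400),interpolation=cv2.INTER_CUBIC)
b=cv2.resize(t['img'][165:240,205:275,::-1],(280,300),interpolation=cv2.INTER_CUBIC)
o=np.zeros((400,800,3),np.uint8);o[:,:520]=a;o[:300,520:]=b;cv2.imwrite('pics/c8.png',o)
```

```text
[230.5 232.9]
[308.4 233.9]
[307.1 171.3]
[224.  172.4]
[241.4 221.8]
178 133
```

View pics/c8.png

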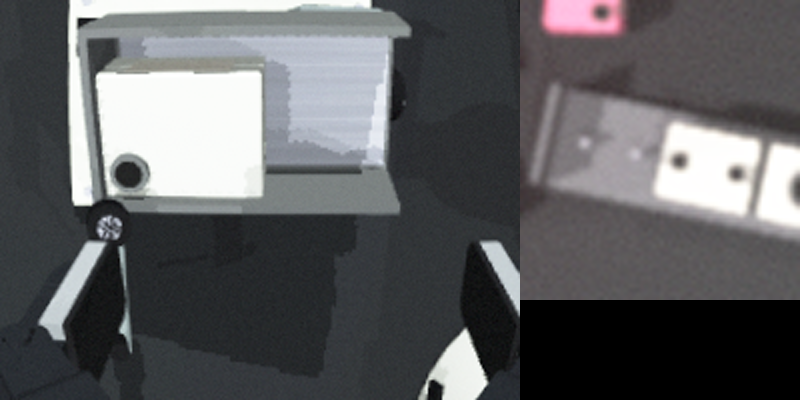

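The pack is fully home. Its top corners at (103,197), (263,197) and (263,70) match the predicted home pose to within 2–4 px, and the port is at the low corner. The neighbours are still on their pins and the gripper is clear.

```bash
python3 -c "
from rig import finish_job
print(finish_job())"
```

```text
the job is handed in; nothing more can be done
None
```

I lifted the single-port pack off its pins, set it down on the mat, re-gripped it by its ends and laid it in the tilted bay, where it slid fully home with its port at the low corner. The other two packs are still on their pins, and I handed the job in at about 18 s.

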